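Refill the duck bowl in the drawer

TASK

Pull the drawer under the board out to its stop by its handle, then tip all six biscuit balls from the white cup into the duck bowl that stands in the drawer. Stand the empty cup upright on the board again and leave the drawer open, the bowl and the pot standing in it; do not disturb the snack jar and the spoon stand.

Things in the scene. Friction and masses are not known exactly. Their poses are not given: they have to be found in the camera images.
- unit: Low white drawer unit, fixed, 260 deep (x), 400 wide (y), 110 high, with a butcher-block board on top. Origin: centre of the underside, on the table; z up, x from the drawer front to the back. Shut drawer front: x = -130. The board spans x -170 to 150, y -220 to 220, z 110 to 128: it overhangs the front by 40, so the handle must be taken with the tool tilted in from the front.
- drawer (a joint): How far the drawer is pulled out along the unit's -x (m): 0 shut, 0.19 fully out (stop). Plain slide, friction about 2 N plus 6 N s/m damping; it stays where it is left.
- drawer_handle (a point): Middle of the drawer handle: an upright steel bar 10 thick, 48 tall, 38 in front of the drawer front and joined to it at top and bottom by 10 thick rods. It stands at unit y = 0, its middle 60 above the table, just under the board's front edge when the drawer is shut. Moves with the drawer.
- cup: White plastic open cup without handle, 70 high, outside diameter 56 at the foot and 66 at the rim, wall 3, floor 5 thick, about 80 g; stands on the front part of the board. Origin: centre of the underside; z is its axis, up to the mouth. It holds the six biscuit balls. (A folded yellow hard bib, up to 24 high, is fixed on the board's back part, unit x 20 to 130, y -165 to -15.)
- bowl: Round ceramic bowl with little ducks round the outside, loose in the left or right half of the drawer near its front; 50 high, outside diameter 110 at the rim, 60 at the foot, wall 3.5, floor 5, 250 g. Origin: centre of the underside, 16 above the table on the drawer floor. Drawer walls reach 76 above the table, its front panel 100.
- pot: Bystander: plain straight steel pot, open, 68 diameter, 55 high, in the other half of the drawer. Origin: centre of the underside.
- jar: Bystander: closed pink snack jar with a white lid, 62 diameter, 86 high, on the board in the same row as the cup. Origin: centre of the underside.
- stand: Bystander: steel spoon stand with four plastic spoons clamped in a fan, foot 60 diameter, about 135 high, the fan about 85 wide along its own y at the top but under 62 wide below 85 high, on the board in the same row as the cup. Origin: centre of the underside.
- ball0: Hard round biscuit ball number 0, 20 diameter, 11 g, smooth (slides at a slope of about 17 degrees), in the cup at the start. Origin: its centre.
- ball1: Hard round biscuit ball number 1, 20 diameter, 11 g, smooth (slides at a slope of about 17 degrees), in the cup at the start. Origin: its centre.
- ball2: Hard round biscuit ball number 2, 20 diameter, 11 g, smooth (slides at a slope of about 17 degrees), in the cup at the start. Origin: its centre.
- ball3: Hard round biscuit ball number 3, 20 diameter, 11 g, smooth (slides at a slope of about 17 degrees), in the cup at the start. Origin: its centre.
- ball4: Hard round biscuit ball number 4, 20 diameter, 11 g, smooth (slides at a slope of about 17 degrees), in the cup at the start. Origin: its centre.
- ball5: Hard round biscuit ball number 5, 20 diameter, 11 g, smooth (slides at a slope of about 17 degrees), in the cup at the start. Origin: its centre.
There are look-alikes about, which are no part of the job. Leave any purple look-alike of the cup alone.

How it is judged:
By the outcome, as a careful person would: the job done as asked, in the order asked, and still so for the second after the job is handed in, with the robot touching nothing.
It also fails if it takes over 72 s, if anything falls off the work surface, if the arm or the gripper's body presses on something with over 40 N, if the wrist force passes 120 N, or if a joint passes its speed limit or range.

ROBOT

A 6-joint arm with a two-finger parallel gripper is mounted at the origin on the work surface. World frame = base frame: x ahead of the robot, y to its left, z up, the work surface at z = 0. Lengths are in mm, angles in degrees, forces in N, time in s.
With the tool pointing down it reaches from about 275 to 725 mm from the base axis. Payload 15.9 kg.
Tool frame: the origin (TCP) lies on the centre line of the jaws, within the pads' length; the fingertips stand 8 mm ahead of it and the grasp point (between the pads) lies 11 mm behind it; z points along the fingers, y is the line along which they close (so a half turn about z gives the same grasp; the last joint's range is limited). The gripper opens to 85 mm and grips with 20 to 120 N. Pads are 22 mm wide; open, the fingers measure 114 mm over their backs; the gripper's body (76 mm by 85 mm) begins 54 mm behind the grasp point. The pads swing forward as they close: fully open they stand 13 mm farther back than shut.
Start: joints at [63.14, 12.198, -1.971, 75.831, 0, 90], TCP at [225.9, 446.043, 205.106] pointing down, gripper open.
Joint ranges: [-170.91, 170.91], [-42.67, 98.43], [-65.05, 77.54], [-120.47, 116.71], [-90, 82.35], [-180, 180]. Speed limits (degrees/s): [108.29, 108.29, 136.94, 147.25, 180, 180].

INTERFACE

Orientations are given as [roll, pitch, yaw] about the fixed x, y, z axes, in that order (R = Rz(yaw) Ry(pitch) Rx(roll)).
In Python, from rig import movep, line_to, goto_joints, move_gripper, sleep, inverse_kinematics, get_state, read_camera, IKError, job_done gives the robot as it stands. Calls block until the motion is done:
- movep(position, orientation): joint-space move of the TCP to a pose.
- line_to(position, speed=150, frame=None, until_force=None): straight line of the TCP; frame=None keeps the orientation; speed is the mean speed in mm/s. With until_force (N) it stops when the force on the tool has changed by that much, and returns True; else False.
- goto_joints(angles): joint-space move.
- move_gripper(opening, f_grip=None): finger opening in mm; f_grip is the grip in N (None keeps the last); returns when the fingers have stopped.
- sleep(seconds).
- inverse_kinematics(position, orientation): joint angles nearest the present ones, or None.
- get_state(): the state.
- read_camera(name): name is "side" or "top"; returns a dict with "img" (480x640x3 uint8, blue, green, red), "fov_y" (degrees; the focal length in pixels is half the picture's height over the tangent of half this angle, whatever the lens; pixels are square), "cx", "cy" (the principal point, pixels), "camera_from_world" (4x4, takes a point from world to camera coordinates). Camera axes: x right, y down, z forward; pixel columns grow to the right and rows downward; lengths in mm; the calibration is good to about 2 mm. A picture is of the moment at which its call begins. There is no depth.
A pose or a line that the arm cannot do raises IKError and nothing moves.
- job_done(): hands the job in; it is judged then, once.
The state is a dict: "time_s": time; "q": joint angles; "qd": joint speeds; "joint_torque": joint torques, N m; "tool_pos": TCP position; "orientation": TCP orientation; "contact_force": force on the tool from outside, world axes, zero at the start; "wrist_torque": the same for the moment, N m; "opening": finger opening in mm; "grasp_force": force on a finger pad.
Only numpy, scipy, OpenCV 4.12 (cv2) and the standard library are available. Lean on these libraries where they do the work, as an engineer would, in place of code of your own. Each camera call takes 0.05 s, during which the arm holds its last target. There are 200 camera calls.

## Working session

There is one attempt and no reset: what is moved stays moved. The work goes in short steps, each a Python script; the robot and the scene stay as the last script left them, time stands still between calls to the robot, and variables do not carry over. Pictures are saved under pics/ and viewed, at most 13 in all, crops included, and the job is handed in when it is done.

```bash
mkdir -p pics; ls; python3 - <<'E'
from rig import *
import cv2,numpy as np
for n in("side","top"):
    c=read_camera(n); cv2.imwrite(f"pics/{n}0.png",c["img"]); print(n,c["fov_y"],c["cx"],c["cy"]);print(np.round(c["camera_from_world"],3).tolist())
E
```

```text
pics
side 55.747861532570234 313.3746044693682 236.51538374383733
[[-0.131, -0.991, 0.003, 202.087], [-0.688, 0.089, -0.72, 541.688], [0.714, -0.096, -0.694, 416.543], [0.0, 0.0, 0.0, 1.0]]
top 57.964922181539464 326.3262424081653 229.81507622983614
[[-0.008, -1.0, 0.026, 102.392], [-0.989, 0.004, -0.15, 686.798], [0.15, -0.027, -0.988, 655.563], [0.0, 0.0, 0.0, 1.0]]
```

View pics/side0.png

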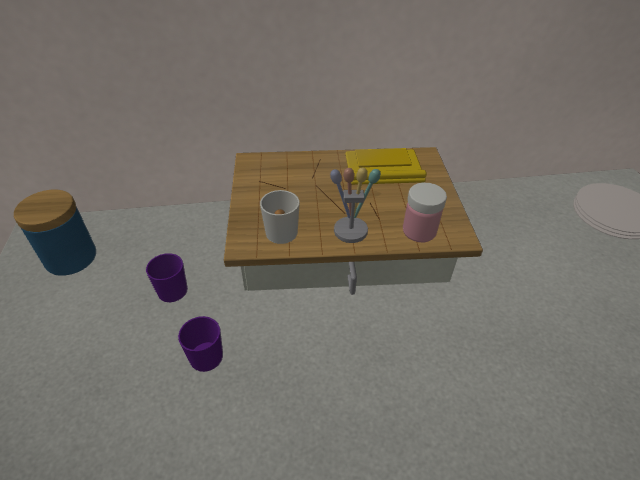

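View pics/top0.png

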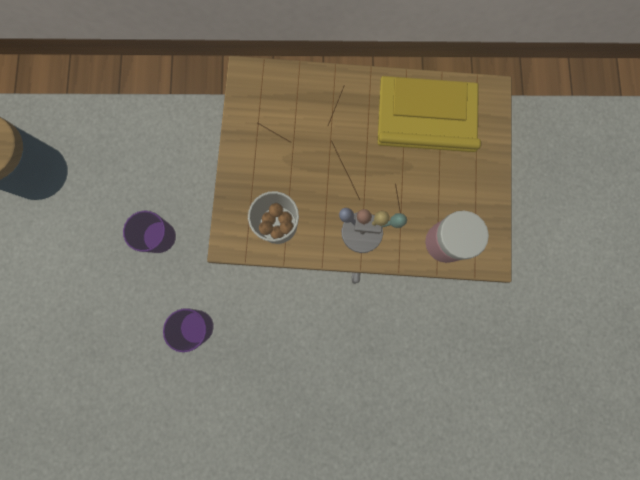

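The top view shows the board corners at about (228,57), (511,75), (511,281) and (209,262). The cup rim is at (273,217), the stand foot at (362,232), the jar lid at (462,235) and the handle at (356,278). The two purple cups are decoys.

```bash
cat > h.py <<'E'
from rig import *
import cv2,numpy as np
from scipy.spatial.transform import Rotation as Rn
def ray(c,uv,z):
    M=np.array(c["camera_from_world"]);R,t=M[:3,:3],M[:3,3]
    f=240/np.tan(np.radians(c["fov_y"]/2)); d=R.T@np.array([(uv[0]-c["cx"])/f,(uv[1]-c["cy"])/f,1]);o=-R.T@t
    return o+d*(z-o[2])/d[2]
def proj(c,p):
    M=np.array(c["camera_from_world"]);q=M[:3,:3]@np.array(p)+M[:3,3]
    f=240/np.tan(np.radians(c["fov_y"]/2)); return q[:2]/q[2]*f+[c["cx"],c["cy"]]
E
python3 - <<'E'
from h import *
t=read_camera("top");s=read_camera("side")
img=t["img"]
hsv=cv2.cvtColor(img,cv2.COLOR_BGR2HSV)
m=((hsv[...,0]<25)&(hsv[...,1]>70)).astype(np.uint8)*255; m[:56]=0; m[:,:200]=0; m[:,520:]=0
cs,_=cv2.findContours(m,0,2); c=max(cs,key=cv2.contourArea)
h=cv2.convexHull(c);ap=cv2.approxPolyDP(h,8,True)[:,0]; print("hull",ap.tolist())
for n,uv in dict(bl=(228,57),br=(511,75),fr=(511,281),fl=(209,262)).items(): print(n,ray(t,uv,128).round(1))
for n,uv in dict(fl=(226,250),fr=(480,246),bl=(235,151),br=(439,149)).items(): print("side",n,ray(s,uv,128).round(1))
for n,uv,z in [("cup",(273,217),198),("jar",(462,235),214),("stand",(362,232),132),("handle",(356,280),84)]: print(n,ray(t,uv,z).round(1))
for n,uv,z in [("cup",(281,203),198),("jar",(426,197),214),("stand",(351,230),132),("handle",(352,270),84)]: print("s",n,ray(s,uv,z).round(1))
print(get_state())
E
```

```text
hull [[519, 56], [510, 281], [208, 261], [200, 56]]
bl [944.  249.1 128. ]
br [ 917.2 -187.7  128. ]
fr [ 600.1 -164.7  128. ]
fl [630.  267.8 128. ]
side fl [654.9 266.8 128. ]
side fr [ 608.5 -164.7  128. ]
side bl [956.1 249.2 128. ]
side br [ 907.  -193.7  128. ]
cup [682.  170.9 198. ]
jar [655.4 -67.5 214. ]
stand [671.6  49.2 132. ]
handle [604.6  54.6  84. ]
s cup [682.6 167.8 198. ]
s jar [648.2 -66.1 214. ]
s stand [672.3  48.1 132. ]
s handle [621.1  53.3  84. ]
{'time_s': 0.2, 'q': array([ 6.31380637e+01,  1.22132411e+01, -1.99214748e+00,  7.58286694e+01,
       -5.49065872e-04,  9.00007112e+01]), 'qd': array([-0.00945819, -0.13399984,  0.16642912, -0.10857293,  0.06355537,
        0.08126281]), 'joint_torque': array([-2.67214909e-04, -6.85823250e+01,  4.86926723e+01,  1.22945773e-02,
       -2.72777982e-05,  1.59280665e-05]), 'tool_pos': array([225.83578715, 445.87330741, 204.8284671 ]), 'orientation': array([-1.79965942e+02,  5.49488527e-04,  1.53137353e+02]), 'contact_force': array([-0.25759549, -0.39304254, -0.01471916]), 'wrist_torque': array([ 0.09043791, -0.01909456,  0.00636644]), 'grasp_force': 0.0, 'opening': 85.23888118803433}
```

```bash
cat >> h.py <<'E'
YAW=-3.8
def w(x,y,z):  # unit -> world, mm
    a=np.radians(YAW);return np.array([782.8+x*np.cos(a)-y*np.sin(a),40.4+x*np.sin(a)+y*np.cos(a),z])
def tool(g,phi,psi,roll=0,off=11):
    """grasp point g, tool phi deg below horizontal, heading psi, roll about tool z -> TCP pos, rpy"""
    p,s=np.radians([phi,psi]);d=np.array([np.cos(p)*np.cos(s),np.cos(p)*np.sin(s),-np.sin(p)])
    y=np.array([-np.sin(s),np.cos(s),0]);R=Rn.from_matrix(np.c_[np.cross(y,d),y,d])*Rn.from_euler('z',roll,degrees=True)
    return (np.array(g)+off*d).tolist(),R.as_euler('xyz',degrees=True).tolist()
E
python3 - <<'E'
from h import *
f=lambda a:None if a is None else np.round(a).astype(int).tolist()
print("ax",tool([0,0,0],90,0))
for phi in(15,25,35,50):
  for b in(0,180): print(phi,b,[f(inverse_kinematics(*tool(w(x,0,60),phi,YAW,b))) for x in(-260,-168,-263,-358,-420)])
print("cup")
for phi in(0,15,25):
  for psi in (-4,15,30):
   for b in (0,180): print(phi,psi,b,[f(inverse_kinematics(*tool((682,169,170),phi,psi,b)))]+[f(inverse_kinematics(*tool(w(-255,y,150),phi,psi,b+r))) for y in(95,-95) for r in(120,-120)])
E
```

```text
ax ([6.735557395310443e-16, 0.0, -11.0], [180.0, 0.0, 180.0])
15 0 [None, None, None, None, None]
15 180 [None, None, None, None, None]
25 0 [None, None, None, None, None]
25 180 [None, None, None, None, None]
35 0 [None, None, None, None, None]
35 180 [None, None, None, None, None]
50 0 [[13, -3, -63, -9, -11, 13], [9, 7, -52, -9, -8, 10], [13, -3, -63, -9, -11, 13], None, None]
50 180 [[13, -3, -63, -9, -11, -167], [9, 7, -52, -9, -8, -170], [13, -3, -63, -9, -11, -167], None, None]
cup
0 -4 0 [None, None, None, None, None]
0 -4 180 [None, None, None, None, None]
0 15 0 [None, None, None, None, None]
0 15 180 [None, None, None, None, None]
0 30 0 [None, None, None, None, None]
0 30 180 [None, None, None, None, None]
15 -4 0 [[28, 24, -64, -70, -31, 9], None, None, None, None]
15 -4 180 [[28, 24, -64, -70, -31, -171], None, None, None, None]
15 15 0 [None, None, None, None, None]
15 15 180 [None, None, None, None, None]
15 30 0 [[1, 24, -65, -72, 28, -8], None, None, None, None]
15 30 180 [[1, 24, -65, -72, 28, 172], None, None, None, None]
25 -4 0 [[26, 12, -57, -40, -27, 14], None, None, None, None]
25 -4 180 [[26, 12, -57, -40, -27, -166], None, None, None, None]
25 15 0 [[13, 11, -61, -47, 2, -1], None, None, None, None]
25 15 180 [[13, 11, -61, -47, 2, 179], None, None, None, None]
25 30 0 [[3, 12, -58, -42, 25, -12], None, None, None, None]
25 30 180 [[3, 12, -58, -42, 25, 168], None, None, None, None]<sys>:0: UserWarning: Gimbal lock detected. Setting third angle to zero since it is not possible to uniquely determine all angles.
```

```bash
python3 - <<'E'
from h import *
f=lambda a:None if a is None else np.round(a).astype(int).tolist()
print("min phi for handle at pull, by heading")
for psi in(-64,-44,-24,-4,16,36,56):
  print(psi,[next((p for p in range(10,91,5) if inverse_kinematics(*tool(w(x,0,58),p,psi,0,0)) is not None),None) for x in(-208,-168,-215,-263,-310,-358,-400)])
print("pour: min |phi|")
for y in(95,-95):
 for psi in(-120,-90,-60,60,90,120):
  for r in(120,90,-90,-120): print(y,psi,r,[(p,f(a)) for p in(0,10,20,30) for a in[inverse_kinematics(*tool(w(-255,y,160),p,psi,r))] if a is not None][:1])
print("cup grasp")
for psi in range(-90,100,15): print(psi,[(p,f(a)) for p in(0,10,20,30) for a in[inverse_kinematics(*tool((682,169,172),p,psi,0))] if a is not None][:2])
E
```

```text
min phi for handle at pull, by heading
-64 [10, 10, 10, 10, 10, 10, 10]
-44 [10, 10, 10, 10, 10, 10, 10]
-24 [35, 30, 35, 40, 45, 50, 50]
-4 [45, 40, 45, 50, 55, 60, 60]
16 [45, 40, 45, 50, 55, 60, 60]
36 [35, 25, 35, 40, 45, 50, 55]
56 [10, 10, 10, 10, 10, 10, 10]
pour: min |phi|
95 -120 120 []
95 -120 90 []
95 -120 -90 []
95 -120 -120 []
95 -90 120 [(30, [39, 57, 34, 115, -42, -91])]
95 -90 90 [(30, [39, 57, 34, 115, -42, -121])]
95 -90 -90 [(30, [39, 57, 34, 115, -42, 59])]
95 -90 -120 [(30, [39, 57, 34, 115, -42, 29])]
95 -60 120 [(10, [49, 53, 4, 103, -68, -86])]
95 -60 90 [(10, [49, 53, 4, 103, -68, -116])]
95 -60 -90 [(10, [49, 53, 4, 103, -68, 64])]
95 -60 -120 [(10, [49, 53, 4, 103, -68, 34])]
95 60 120 [(10, [-19, 22, -61, -40, 75, 77])]
95 60 90 [(10, [-19, 22, -61, -40, 75, 47])]
95 60 -90 [(10, [-19, 22, -61, -40, 75, -133])]
95 60 -120 [(10, [-19, 22, -61, -40, 75, -163])]
95 90 120 [(10, [-18, 52, 1, 100, 69, -32])]
95 90 90 [(10, [-18, 52, 1, 100, 69, -62])]
95 90 -90 [(10, [-18, 52, 1, 100, 69, 118])]
95 90 -120 [(10, [-18, 52, 1, 100, 69, 88])]
95 120 120 [(30, [-8,
[... 1291 characters left out ...]
30, -47, -51, -67, 25])]
-15 [(0, [35, 48, -60, -108, -50, 0]), (10, [35, 31, -60, -76, -49, 12])]
0 [(20, [24, 16, -62, -57, -23, 9]), (30, [23, 8, -54, -29, -20, 12])]
15 [(30, [13, 7, -56, -33, 2, -1])]
30 [(20, [2, 17, -62, -56, 26, -10]), (30, [3, 8, -53, -28, 23, -14])]
45 [(0, [-8, 48, -59, -107, 53, 0]), (10, [-8, 31, -58, -73, 52, -13])]
60 [(0, [-13, 48, -47, -95, 73, 0]), (10, [-12, 30, -45, -45, 70, -29])]
75 [(10, [-14, 38, -13, 32, 80, -83]), (20, [-12, 34, -10, 39, 70, -82])]
90 [(10, [-13, 64, 34, 112, 74, -143]), (20, [-12, 53, 24, 91, 67, -121])]<sys>:0: UserWarning: Gimbal lock detected. Setting third angle to zero since it is not possible to uniquely determine all angles.
```

```bash
python3 - <<'E'
from h import *
f=lambda a:None if a is None else np.round(a).astype(int).tolist()
P,o=tool(w(-168,1.5,58),48,YAW,0,0)
d=Rn.from_euler('xyz',o,degrees=True).as_matrix()[:,2]
back=(np.array(P)-75*d)
print(back,f(inverse_kinematics(back.tolist(),o)))
movep([330,300,300],tool([0,0,0],70,30)[1])
movep((back+[0,0,60]).tolist(),o)
line_to(back.tolist()); 
print("hit",line_to(P,speed=80,until_force=15))
move_gripper(0,f_grip=40)
s=get_state();print(s["time_s"],s["tool_pos"],s["opening"],s["grasp_force"],s["contact_force"])
print("stop",line_to(w(-238,1.5,58).tolist(),speed=80,until_force=30))
s=get_state();print(s["time_s"],s["tool_pos"],s["opening"],s["grasp_force"],s["contact_force"])
cv2.imwrite("pics/s1.png",read_camera("side")["img"])
E
```

```text
[565.19430156  56.35665961 113.73586191] [12, -7, -55, 0, -10, 12]
hit False
5.1 [615.25212967  53.02564951  57.96951115] -0.19983812862811196 0.0723380897215975 [-0.57607748 -0.49528113  0.1889431 ]
stop False
6.125 [545.95864441  57.76366981  58.32665019] 0.25396475200593926 0.0 [ 0.43713361  0.62670561 -0.910621  ]
```

View pics/s1.png

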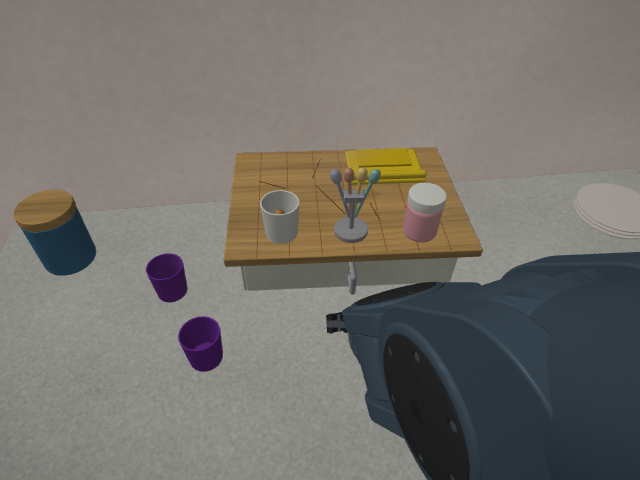

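The gripper closed on nothing: the bar stands farther in than I estimated, still at (352,265–292) in the side view, and the drawer is shut. I'll re-measure the board edge and the handle.

```bash
python3 - <<'E'
from h import *
a=cv2.imread("pics/side0.png");b=cv2.imread("pics/top0.png")
A=cv2.resize(a[235:305,310:400],(400,311),interpolation=cv2.INTER_CUBIC);B=cv2.resize(b[240:300,315:405],(400,267),interpolation=cv2.INTER_CUBIC)
cv2.imwrite("pics/z.png",np.vstack([A,B]))
t=read_camera("top");s=read_camera("side")
for c,pt in((t,w(-168,0,84)),(s,w(-168,0,84)),(s,w(-168,0,36)),(t,w(-170,0,128)),(s,w(-170,0,128)),(s,w(-170,0,110))): print(proj(c,pt).round(1))
for u in (250,350,450):
  print(u,[int(x) for x in a[238:270,u].sum(1)], "top",[int(x) for x in b[255:290,u].sum(1)])
E
```

```text
[357.9 273. ]
[353.7 272.4]
[352. 290.]
[360.8 272.9]
[355.5 255.8]
[354.8 263.1]
250 [289, 298, 311, 309, 285, 265, 277, 285, 295, 304, 301, 299, 291, 275, 276, 270, 275, 279, 281, 282, 270, 215, 146, 145, 144, 147, 153, 176, 250, 253, 251, 253] top [320, 315, 319, 328, 332, 329, 330, 332, 318, 284, 268, 360, 404, 407, 406, 400, 394, 385, 387, 395, 397, 403, 408, 410, 409, 408, 405, 402, 401, 397, 399, 395, 397, 399, 400]
350 [318, 245, 185, 185, 181, 286, 294, 308, 301, 283, 275, 286, 289, 294, 290, 290, 278, 226, 147, 142, 144, 148, 151, 196, 342, 343, 341, 343, 341, 341, 340, 335] top [342, 346, 344, 333, 320, 313, 318, 323, 324, 330, 331, 333, 333, 329, 331, 306, 261, 311, 373, 390, 390, 386, 386, 392, 396, 389, 391, 391, 390, 394, 398, 403, 407, 401, 395]
450 [278, 289, 292, 290, 289, 287, 284, 230, 216, 237, 218, 264, 268, 234, 158, 151, 146, 138, 136, 162, 251, 250, 249, 249, 249, 249, 253, 250, 250, 251, 250, 248] top [304, 296, 277, 260, 243, 235, 239, 284, 321, 325, 325, 325, 326, 326, 313, 305, 302, 305, 308, 308, 312, 306, 287, 247, 338, 382, 393, 396, 403, 404, 401, 393, 397, 402, 402]
```

View pics/z.png

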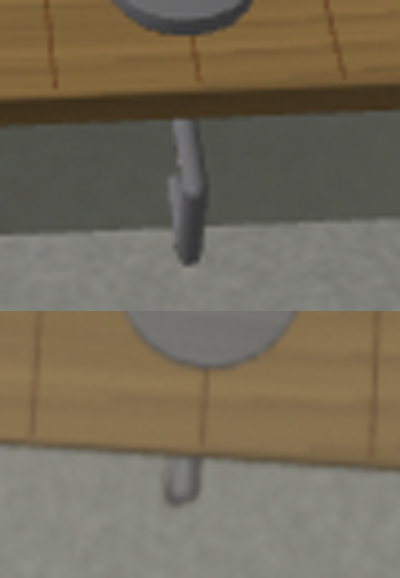

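```bash
python3 - <<'E'
from h import *
t=read_camera("top");s=read_camera("side")
g=get_state();R=Rn.from_euler('xyz',g["orientation"],degrees=True).as_matrix();print(g["orientation"],R.round(2).tolist(),g["q"].round(1))
print(proj(s,g["tool_pos"]),proj(s,g["tool_pos"]+8*R[:,2]),proj(t,g["tool_pos"]))
for c,uv,z in((s,(352,277.5),84),(s,(352.5,293),36),(t,(356,280.5),84)): print(ray(c,uv,z).round(1))
cv2.imwrite("pics/t1.png",t["img"])
E
```

```text
[-179.9979767    41.99335876  176.18987689] [[-0.74, 0.07, 0.67], [0.05, 1.0, -0.04], [-0.67, -0.0, -0.74]] [ 12.9  -1.7 -62.7 -11.7 -11.1  12.6]
[357.18718854 314.00453284] [356.51738601 313.54209008] [353.2086899  318.51306417]
[604.   56.7  84. ]
[608.1  51.9  36. ]
[603.9  54.6  84. ]
```

View pics/t1.png

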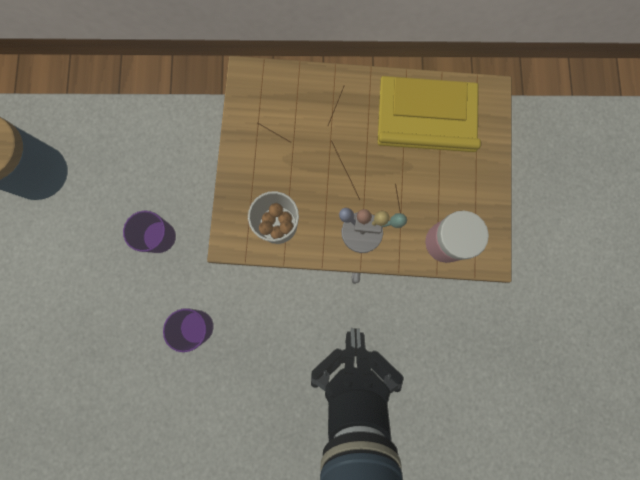

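The fingertips appear at (354,331) in the top view, but the TCP projects to (353,318). So the tips are short of where the TCP should be. I'll check this in a clear pose with both cameras.

```bash
python3 - <<'E'
from h import *
o=get_state()["orientation"].tolist()
line_to([500,58,110]); movep([500,-60,150],o); sleep(.3)
g=get_state();R=Rn.from_euler('xyz',g["orientation"],degrees=True).as_matrix()
out=[]
for n in("side","top"):
    c=read_camera(n); u=proj(c,g["tool_pos"]); tip=proj(c,g["tool_pos"]+8*R[:,2]); x,y=int(u[0])-50,int(u[1])-50
    print(n,"crop origin",x,y,"scale4","tcp",u.round(1),"tip",tip.round(1)); out.append(cv2.resize(c["img"][y:y+110,x:x+100],(400,440),interpolation=cv2.INTER_CUBIC))
cv2.imwrite("pics/cal.png",np.hstack(out)); print(g["tool_pos"],g["time_s"])
E
```

```text
side crop origin 394 243 scale4 tcp [444.6 293.5] tip [442.8 293.2]
top crop origin 396 305 scale4 tcp [446.1 355.8] tip [444.8 351.1]
[499.97649718 -59.07779972 149.57562603] 8.0
```

View pics/cal.png

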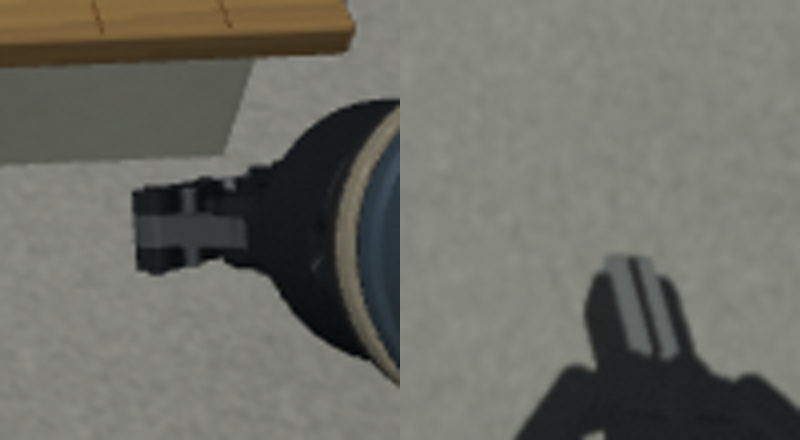

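The side crop shows the tip at about (429,300.5) and the top crop at about (453,369). The predictions were (443,293) and (445,351). Triangulating.

```bash
python3 - <<'E'
from h import *
s=read_camera("side");t=read_camera("top")
def od(c,uv):
    a,b=ray(c,uv,0),ray(c,uv,300);return a,(b-a)/np.linalg.norm(b-a)
def tri(us,ut):
    A=np.zeros((3,3));b=np.zeros(3);L=[od(s,us),od(t,ut)]
    for o,d in L:
        P=np.eye(3)-np.outer(d,d);A+=P;b+=P@o
    x=np.linalg.solve(A,b);return x,[np.linalg.norm(np.cross(x-o,d)) for o,d in L]
g=get_state();R=Rn.from_euler('xyz',g["orientation"],degrees=True).as_matrix();tip=g["tool_pos"]+8*R[:,2]
x,e=tri((429,300.5),(453,369));print(x,e,"tip",tip,"err world",x-tip,"tool frame",R.T@(x-tip))
print("cup",tri((281,203),(273,217)),"jar",tri((426,197),(462,235)),"handle top",tri((352,277.5),(356,280.5)))
for c in(s,t):
    M=np.array(c["camera_from_world"]);print(-M[:3,:3].T@M[:3,3], M[:3,:3]@M[:3,:3].T-np.eye(3).round(4))
E
```

```text
[486.81493467 -47.42167306 156.80255851] [np.float64(17.26702141726431), np.float64(17.26702141726433)] tip [505.38167977 -60.03927797 144.01613408] err world [-18.56674511  12.61760491  12.78642443] tool frame [  5.83376006  11.3659897  -22.45444608]
cup (array([681.48369086, 169.34228985, 199.24351848]), [np.float64(1.4733743381514373), np.float64(1.4733743381514208)]) jar (array([656.30590158, -69.93828879, 207.07883547]), [np.float64(0.03666663593997024), np.float64(0.03666663594003934)]) handle top (array([604.01868679,  55.60325986,  83.86544171]), [np.float64(1.0140419343438036), np.float64(1.0140419343437896)])
[101.77651337 192.10560668 678.60843962] [[ 2.22044605e-16  1.79686912e-17  3.26607097e-17]
 [ 1.79686912e-17  2.22044605e-16 -5.07179102e-17]
 [ 3.26607097e-17 -5.07179102e-17 -1.11022302e-16]]
[581.60167615 117.39708804 748.26224132] [[-2.22044605e-16 -4.16186061e-17  2.46063195e-17]
 [-4.16186061e-17 -1.11022302e-16  3.08935624e-17]
 [ 2.46063195e-17  3.08935624e-17  2.22044605e-16]]
```

```bash
python3 - <<'E'
from h import *
movep([480,-60,60],[180,0,180]); 
print(line_to([480,-60,-30],speed=40,until_force=6)); sleep(.2)
g=get_state();print(g["tool_pos"],g["contact_force"],g["time_s"],g["opening"])
line_to([480,-60,60]); sleep(.2)
c=read_camera("top");g=get_state();tip=g["tool_pos"]-[0,0,8];u=proj(c,tip);print(u)
x,y=int(u[0])-40,int(u[1])-40;print(x,y)
cv2.imwrite("pics/cal2.png",cv2.resize(c["img"][y:y+90,x:x+90],(450,450),interpolation=cv2.INTER_CUBIC))
E
```

```text
True
[480.01254652 -60.00566722 -26.18675956] [-2.07869678  1.08591719 10.07510312] 11.3 -0.5289613876156768
[428.48375077 360.64149199]
388 320
```

View pics/cal2.png

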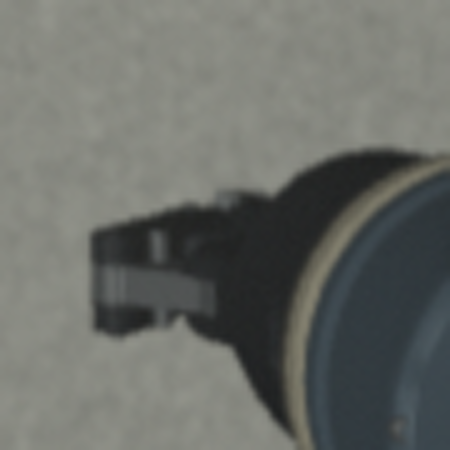

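Touching the table shows the real fingertips are 26 mm behind the reported TCP, 34 mm short of nominal. That explains the miss, so I'll add 34 mm to all tool offsets. The handle is re-measured at about (605.5,54).

```bash
sed -i 's/return (np.array(g)+off\*d)/return (np.array(g)+(off+34)*d)/' h.py; python3 - <<'E'
from h import *
H=np.array([605.5,54,58]);ux=np.array([np.cos(np.radians(YAW)),np.sin(np.radians(YAW)),0])
for phi in(40,45,50,55,60): print(phi,[inverse_kinematics(*tool(H-p*ux,phi,YAW,0,2)) is not None for p in(0,40,80,120,160,190,205)])
P,o=tool(H,45,YAW,0,2);d=Rn.from_euler('xyz',o,degrees=True).as_matrix()[:,2]
back=np.array(P)-65*d
line_to([480,-60,160]);move_gripper(85)
movep((back+[0,0,40]).tolist(),o);line_to(back.tolist())
print("hit",line_to(P,speed=80,until_force=15))
move_gripper(0,f_grip=40)
s=get_state();print(s["time_s"],s["tool_pos"],s["opening"],s["grasp_force"],s["contact_force"])
if s["opening"]>4:
    pl=[p for p in range(0,206,5) if inverse_kinematics(*tool(H-p*ux,45,YAW,0,2)) is not None][-1]
    print("pull to",pl,line_to((np.array(P)-pl*ux).tolist(),speed=80,until_force=30))
s=get_state();print(s["time_s"],s["tool_pos"],s["opening"],s["grasp_force"],s["contact_force"])
E
```

```text
40 [True, False, False, False, False, False, False]
45 [True, True, False, False, False, False, False]
50 [True, True, True, False, False, False, False]
55 [True, True, True, True, False, False, False]
60 [True, True, True, True, True, True, True]
hit False
17.35 [630.9697064   52.61062488  32.64168596] 8.21183269843711 39.03510868549347 [-1.6102468   2.84382889  2.17941207]
pull to 55 False
18.1833 [575.91086044  56.61520163  32.70697464] 8.566668238024171 39.641690254211426 [-1.62434277  6.50860353  1.65421627]
```

```bash
python3 - <<'E'
from h import *
ux=np.array([np.cos(np.radians(YAW)),np.sin(np.radians(YAW)),0]);H=np.array([605.5,54,58])-55*ux
s=get_state();d=Rn.from_euler('xyz',s["orientation"],degrees=True).as_matrix()[:,2]
move_gripper(50);line_to((s["tool_pos"]-60*d).tolist(),speed=200)
P,o=tool(H,62,YAW,0,4);d=Rn.from_euler('xyz',o,degrees=True).as_matrix()[:,2]
movep((np.array(P)-60*d).tolist(),o)
print("hit",line_to(P,speed=100,until_force=15))
move_gripper(0,f_grip=40);s=get_state();print(s["time_s"],s["opening"],s["grasp_force"])
if s["opening"]>4: print("stop",line_to((np.array(P)-150*ux).tolist(),speed=90,until_force=25))
s=get_state();print(s["time_s"],s["tool_pos"],np.array(P)-s["tool_pos"],s["opening"],s["contact_force"])
move_gripper(60);line_to((s["tool_pos"]-60*d).tolist(),speed=200)
g=get_state()["q"];goto_joints([g[0]-45,*g[1:]])
for n in("side","top"): cv2.imwrite(f"pics/{n}2.png",read_camera(n)["img"])
print(get_state()["time_s"])
E
```

```text
Traceback (most recent call last):
rig.IKError: the arm cannot follow that straight line within its joint ranges
```

```bash
python3 - <<'E'
from h import *
ux=np.array([np.cos(np.radians(YAW)),np.sin(np.radians(YAW)),0]);H=np.array([605.5,54,58])-55*ux
P,o=tool(H,62,YAW,0,4);d=Rn.from_euler('xyz',o,degrees=True).as_matrix()[:,2]
print("hit",line_to(P,speed=40,frame=o,until_force=15))
move_gripper(0,f_grip=40);s=get_state();print(s["time_s"],s["opening"],s["grasp_force"])
if s["opening"]>4: print("stop",line_to((np.array(P)-150*ux).tolist(),speed=90,until_force=25))
s=get_state();print(s["time_s"],s["tool_pos"],np.array(P)-s["tool_pos"],s["opening"],s["contact_force"])
move_gripper(60);line_to((s["tool_pos"]+[0,0,100]).tolist(),speed=200)
g=get_state()["q"];goto_joints([g[0]-45,*g[1:]])
for n in("side","top"): cv2.imwrite(f"pics/{n}2.png",read_camera(n)["img"])
print(get_state()["time_s"])
E
```

```text
hit False
19.9333 8.58842804487064 39.20174170285463
stop True
21.2 [442.06512169  66.48948868  24.72507267] [126.35649531 -10.0267452   -0.2770812 ] 8.630743421254001 [-1.86111225  0.33111911  4.94895229]
23.7333
```

View pics/top2.png

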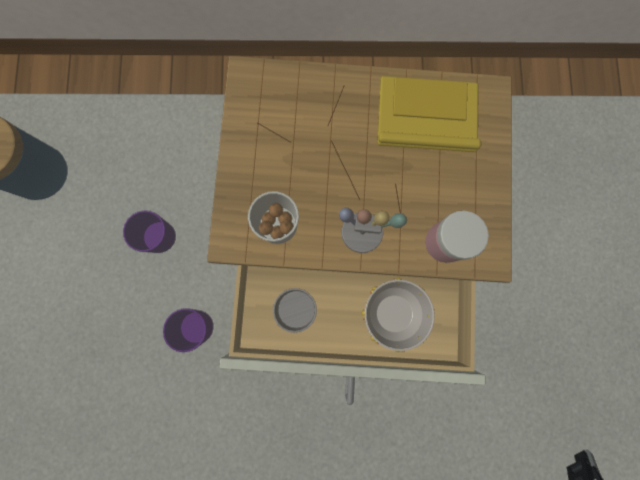

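The drawer is out to its stop. In the top view the bowl is in the right half with its rim at (399,314), the pot is left at (296,310), and the cup is undisturbed. Next I'll plan the cup grasp and the pour.

```bash
python3 - <<'E'
from h import *
f=lambda a:None if a is None else np.round(a).astype(int).tolist()
t=read_camera("top");B=ray(t,(399.5,314.5),66);print("bowl",B,"pot",ray(t,(296,310),71),"front",ray(t,(350,365),100))
sidep=proj(read_camera("side"),B);print("bowl rim expected in side",sidep)
s2=cv2.imread("pics/side2.png");print(s2[int(sidep[1]),int(sidep[0])])
for phi in(15,20,25):
 for psi in(-60,-45,-30,-15):
  a=inverse_kinematics(*tool((682,169.5,166),phi,psi,0,17));a2=inverse_kinematics(*tool((682,169.5,166),phi,psi,180,17))
  bk=inverse_kinematics(*tool((682,169.5,166),phi,psi,0,17-90));up=inverse_kinematics(*tool((682,169.5,230),phi,psi,0,17))
  print(phi,psi,f(a),f(a2),bk is not None,up is not None)
print("pour")
for phi in (20,):
 for psi in(-90,-75,-60,-45):
  for sg in(1,-1):
   s=np.radians(psi);dr=sg*np.array([-np.sin(s),np.cos(s),0]);g=B-28*dr;g[2]=150
   print(phi,psi,sg,[f(inverse_kinematics(*tool(g,phi,psi,r,17))) for r in(0,180,130,-50,-130,50)])
E
```

```text
bowl [551.48723546 -13.88373952  66.        ] pot [559.90858031 146.52134093  71.        ] front [481.84511131  67.019372   100.        ]
bowl rim expected in side [398.41344398 303.82171427]
[130 134 140]
15 -60 [37, 52, 16, 80, -73, 116] [37, 52, 16, 80, -73, -64] True True
15 -45 [37, 33, -22, 8, -73, 62] [37, 33, -22, 8, -73, -118] True True
15 -30 [35, 29, -43, -39, -61, 29] [35, 29, -43, -39, -61, -151] True True
15 -15 [31, 28, -54, -62, -44, 15] [31, 28, -54, -62, -44, -165] True True
20 -60 [37, 48, 13, 73, -69, 109] [37, 48, 13, 73, -69, -71] True True
20 -45 [37, 32, -19, 17, -68, 67] [37, 32, -19, 17, -68, -113] True True
20 -30 [35, 25, -40, -25, -58, 36] [35, 25, -40, -25, -58, -144] True True
20 -15 [30, 23, -52, -47, -42, 19] [30, 23, -52, -47, -42, -161] True True
25 -60 [36, 45, 12, 69, -64, 104] [36, 45, 12, 69, -64, -76] True True
25 -45 [36, 31, -16, 24, -63, 69] [36, 31, -16, 24, -63, -111] True True
25 -30 [34, 23, -36, -12, -54, 40] [34, 23, -36, -12, -54, -140] True True
25 -15 [29, 19, -48, -34, -39, 22] [29, 19, -48, -34, -39, -158] True True
pour
20 -90 1 
[... 750 characters left out ...]
21, -39, 25, -70, -95], [28, 21, -39, 25, -70, -145], [28, 21, -39, 25, -70, 35], [28, 21, -39, 25, -70, -45], [28, 21, -39, 25, -70, 135]]
20 -60 -1 [[28, 26, -30, 29, -70, 85], [28, 26, -30, 29, -70, -95], [28, 26, -30, 29, -70, -145], [28, 26, -30, 29, -70, 35], [28, 26, -30, 29, -70, -45], [28, 26, -30, 29, -70, 135]]
20 -45 1 [[25, 14, -62, -28, -62, 44], [25, 14, -62, -28, -62, -136], [25, 14, -62, -28, -62, 174], [25, 14, -62, -28, -62, -6], [25, 14, -62, -28, -62, -86], [25, 14, -62, -28, -62, 94]]
20 -45 -1 [[28, 18, -53, -20, -64, 48], [28, 18, -53, -20, -64, -132], [28, 18, -53, -20, -64, 178], [28, 18, -53, -20, -64, -2], [28, 18, -53, -20, -64, -82], [28, 18, -53, -20, -64, 98]]
```

```bash
python3 - <<'E'
from h import *
st=lambda:(lambda s:print(round(s["time_s"],2),s["tool_pos"].round(1),round(s["opening"],1),round(s["grasp_force"],1),s["contact_force"].round(1)))(get_state())
C=np.array([682,169.5,166])
o=tool(C,20,-45)[1]
s=get_state();line_to((s["tool_pos"]+[0,0,120]).tolist(),speed=250)
movep([470,190,320],o);move_gripper(85)
movep(*tool(C,20,-45,0,17-85))
print("hit",line_to(tool(C,20,-45,0,17)[0],speed=90,until_force=6));st()
move_gripper(0,f_grip=30);st()
line_to(tool(C+[0,0,35],20,-45,0,17)[0],speed=60);st()
im=read_camera("side")["img"];tm=read_camera("top")["img"]
cv2.imwrite("pics/g.png",np.hstack([im[120:420,130:480],tm[120:420,180:530]]))
E
```

```text
hit False
29.15 [715.8 136.2 148.9] 84.8 0.0 [ 0.6 -0.   0.3]
29.5 [716.  136.  149.1] 61.9 32.0 [-0.7  3.   5.2]
30.23 [715.8 135.6 183.4] 61.3 32.4 [-0.3  0.1 -0.7]
```

View pics/g.png

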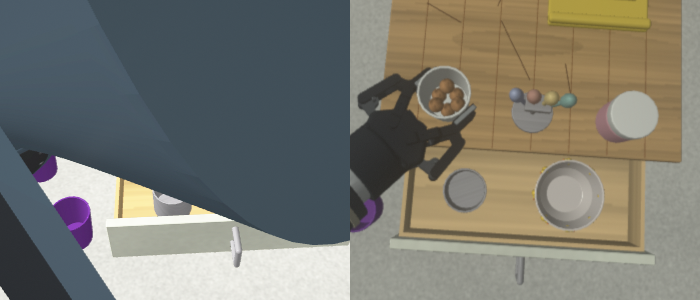

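The top half shows the cup gripped and lifted with all six balls inside, and the bowl clear. Now the pour.

```bash
python3 - <<'E'
from h import *
B=np.array([551.5,-13.9,0]);psi=-60;s=np.radians(psi);dr=np.array([-np.sin(s),np.cos(s),0])
g=B-32*dr;g[2]=142
st=lambda:(lambda s:print(round(s["time_s"],2),s["tool_pos"].round(1),round(s["opening"],1),round(s["grasp_force"],1),s["contact_force"].round(1),s["q"].round(0)))(get_state())
o=tool(g,20,psi)[1]
line_to(tool(np.array([600,160,215]),20,-50,0,17)[0],speed=140,frame=tool(g,20,-50)[1])
line_to(tool([g[0],g[1],190],20,psi,0,17)[0],speed=140,frame=o)
line_to(tool(g,20,psi,0,17)[0],speed=100);st()
q=get_state()["q"].copy();q6=q[5]
for r in [50,65,72,79,86,93,100,110,120,130,138]:
    q[5]=q6-r;goto_joints(q.tolist())
    if 60<r<100: sleep(.12)
sleep(.6);st()
cv2.imwrite("pics/p.png",cv2.resize(read_camera("top")["img"][230:390,280:480],(600,480)))
E
```

```text
33.42 [547.9 -71.3 124.8] 61.1 32.5 [-0.   0.2 -1.2] [ 28.  22. -40.  23. -70.  84.]
38.18 [547.9 -71.3 124.8] 61.2 36.4 [ 0.3  0.1 -0.4] [ 28.  22. -40.  23. -70. -54.]
```

View pics/p.png

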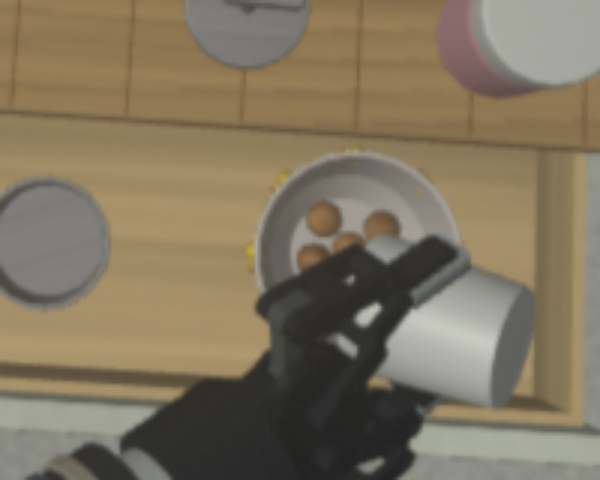

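At least four balls are visible in the bowl, and the load dropped by about 0.7 N, which matches six balls. I'll return the cup and count.

```bash
python3 - <<'E'
from h import *
st=lambda:(lambda s:print(round(s["time_s"],2),s["tool_pos"].round(1),round(s["opening"],1),round(s["grasp_force"],1),s["contact_force"].round(1)))(get_state())
C=np.array([682,169.5,166])
s=get_state();line_to((s["tool_pos"]+[0,0,75]).tolist(),speed=120)
q=get_state()["q"].copy();q[5]+=138;goto_joints(q.tolist())
line_to(tool([600,160,215],20,-50,0,17)[0],speed=150,frame=tool(C,20,-50)[1])
line_to(tool(C+[0,0,35],20,-45,0,17)[0],speed=120,frame=tool(C,20,-45)[1])
line_to(tool(C+[0,0,4],20,-45,0,17)[0],speed=60)
print("touch",line_to(tool(C-[0,0,4],20,-45,0,17)[0],speed=15,until_force=3));st()
move_gripper(85);sleep(.2)
line_to(tool(C,20,-45,0,17-90)[0],speed=120)
movep([430,200,330],get_state()["orientation"].tolist());sleep(.3);st()
cv2.imwrite("pics/f.png",read_camera("top")["img"]);cv2.imwrite("pics/fs.png",read_camera("side")["img"])
E
```

```text
touch True
44.55 [716.2 135.7 149.1] 61.5 36.4 [1.4 1.  5.5]
47.42 [430.2 199.7 329.7] 85.0 0.0 [ 0.8  0.4 -0.6]
```

View pics/f.png

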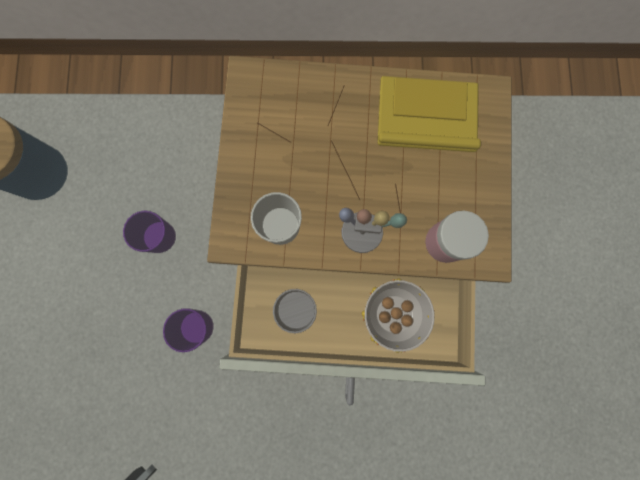

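The bowl at (399,315) holds six balls, and the empty cup stands upright at (276,218). The drawer is open, and the jar, stand and pot have not moved.

```bash
python3 -c "
from rig import *
print(job_done())"
```

```text
the job is handed in; nothing more can be done
None
```

The job is handed in at about 47 s of robot time: the drawer is out at its stop, all six balls are in the duck bowl, the empty cup is upright on the board, and the pot, jar and stand did not move.

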